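# Clear the layout board and push the instrument box up to its corner lines

## Robot

A 7-joint arm with a two-finger parallel gripper is mounted at the origin on a cart in front of the work surface, level with it; the furniture and walls round the work are solid. World frame = base frame: x ahead of the robot, y to its left, z up, the work surface at z = 0. Lengths are in m, angles in rad, forces in N, time in s.
With the tool pointing down it reaches from about 0.425 to 0.95 m from the base axis. Payload 4.7 kg.
Tool frame: the origin (TCP) lies between the finger pads, 19 mm behind the fingertips; this is the grasp point; z points along the fingers, y is the line along which they close (so a half turn about z gives the same grasp; the last joint's range is limited). The gripper opens to 85 mm and grips with 20 to 120 N. Pads are 22 mm wide; open, the fingers measure 114 mm over their backs; the gripper's body (76 mm by 85 mm) begins 54 mm behind the grasp point. The pads swing forward as they close: fully open they stand 13 mm farther back than shut.
Start: joints at [1.197, 0.469, -0.049, 1.532, 0.024, 1.141, -0.082], TCP at [0.228, -0.635, 0.25] pointing down, gripper open.
Joint ranges: [-2.59, 2.59], [-0.33, 1.99], [-1.39, 1.29], [0.1, 2.45], [-1.04, 4.18], [0.21, 1.99], [-2.66, 2.66]. Speed limits (rad/s): [2.57, 2.57, 3.14, 3.14, 3.14, 3.14, 3.14].

## Interface

Orientations are given as a rotation vector (axis times angle).
In Python, from cell import arm gives the robot as it stands. The module is installed in compiled form; this text tells all that it offers.
- The arm moves only by the shell command python3 -m handwheel 'ROWS' [FORCE]. ROWS is JSON, a list of rows, each a list of 7 numbers: the opening, from 0 (shut) to 1 (fully open), then the shift along the world's x, y, z in m, then the turn, a rotation vector about the world's x, y, z in rad. A call has 1 to 20 rows; each row is the pose to reach, as a shift and turn from the pose commanded when the call began; what a row does not reach only later rows make up. A row lasts 1/12 s, in which the tool goes at most 41.7 mm and 7.16 degrees, less where a joint would pass 70% of its speed; a pose out of reach is approached as far as the arm can. A call with a gripper value outside its range is refused whole. The fingers move at their own pace and stop on an object; FORCE is the grip in N (left out, the last holds). Time passes only in rows, so rows that repeat a pose let the fingers close. It gives the time, the measured TCP pose, the force, the opening and the grip force at its end, in the units of the state.
- arm.observe(): the state, without advancing time (a new reading comes with each control period).
- arm.get_image(name): name is "scene" or "top"; returns the picture (400x640x3 uint8, blue, green, red); there is no depth.
- arm.camera_info(name): a dict with "mtx" (3x3 intrinsics, pixels), "eye" and "rotation" of the camera in the world. Camera axes: x right, y down, z forward; pixel columns grow to the right and rows downward; lengths in m; the calibration is good to about 2 mm. A picture is of the moment at which its call begins. camera_info takes no time and is no camera call.
- arm.close_job(): hands the job in; it is judged then, once.
The state is a dict: "time": time; "joint_positions": joint angles; "dq": joint speeds; "tau": joint torques, N m; "ee_pos": TCP position; "tool_rot": TCP orientation; "wrist_force": force on the tool from outside, world axes, zero at the start; "wrist_torque": the same for the moment, N m; "opening": opening from 0.0 (shut) to 1.0 (fully open); "finger_force": force on a finger pad.
Only numpy, scipy, OpenCV 4.12 (cv2) and the standard library are available. Lean on these libraries where they do the work, as an engineer would, in place of code of your own. Each camera call takes 0.05 s, during which the arm holds its last target. There are 200 camera calls.

## Task

Set the black-lidded jar that stands on the green layout board upright on the round cork coaster, wholly on it, and let go of it. Then push the steel instrument box along the board until its far (hinged) long edge lies along the long white line and its left end lies on the short white line, stopping there without running over either line. Move the box only by pushing against its sides, never gripping, pressing from above or lifting it, and leave the flask, the ribbon-tied jar and the tape roll where they are.

Things in the scene. Friction and masses are not known exactly. Their poses are not given: they have to be found in the camera images.
- layout_board: Green board fixed to the worktop, 270 (x) x 330 (y) x 6 mm thick; origin on the worktop under it, 5 mm beyond its middle in x (edges at x = -140 and 130, y = -165 and 165 mm); its x points away from the robot, y to the left, z up (it is turned up to 0.2 rad on the worktop). Its flat top is at z = 6 mm. The white lines on it are 2 mm wide, flush, no physical stop.
- corner_mark (a point): Point where the centre lines of the two white lines cross, on the board's top, at x = 85, y = 120 mm in the board's frame; axes as the board's. The long line runs from here along the board's -y, the short line along its -x (towards the robot).
- box: Closed steel instrument box, loose, 0.25 to 0.5 kg. Origin: centre of underside; x from the clasp side (near) to the hinge side (far), y along its length to the left. Upright walls: base x -34 to 35 mm, lid rim (29 to 38 mm high) x -36 to 36, ends y -97 to 97; top 38 mm, thin folded handle to 54 mm. Lid stays shut. Starts short of both lines, turned up to 0.2 rad on the board.
- far_left (a point): Left end of the box's far (hinged) long edge, at its underside: x = 36.5, y = 96.5 mm in the box frame; belongs on corner_mark.
- far_right (a point): Right end of the box's far (hinged) long edge, at its underside: x = 36.5, y = -96.5 mm in the box frame; belongs on the long line.
- jar: Glass jar with green culture and black screw lid, loose, about 0.26 kg; 60 mm across, 125 mm tall; the lid (60 mm across, the place to grip it) spans heights 98 to 124 mm; the lid does not turn. Origin at the centre of its underside, z up. It starts standing on the board over the long line, in the box's way.
- coaster: Round cork coaster, 90 mm across, 3 mm thick, fixed flat on the worktop to the left or the right of the board; origin at the centre of its underside.
- flask: Conical glass flask with plug, loose, 61 mm across its foot, 111 mm tall, standing on the other side of the board from the coaster; origin at the centre of its underside. Leave alone.
- ribbon_jar: Small jar under a film cover tied with a ribbon, loose, 80 mm across, 122 mm tall, standing left of the board at the back; origin at the centre of its underside. Leave alone.
- tape: Roll of beige tape lying flat, loose, 63 mm across, 20 mm high, left of the board at the front; origin at the centre of its underside. Leave alone.

How it is judged:
On the way:
1. the jar stands upright on the coaster, wholly on it, released (horizontal distance between jar and coaster below 0.016 m and angle between jar's own z axis and vertical below 0.1 rad and height (world z) of jar below 0.008 m and contact force between the fingers and jar below 0.2 N), for 0.2 s.
At the end, for the whole second after the job is handed in: The box lies flat and still on the board, both ends of its far long edge within 4 mm of the long line's centre and its left end within 4 mm of the short line's; the jar stands upright on the coaster, within 16 mm of its centre, at rest (x of far_left in the frame of corner_mark between -0.004 and 0.004 m and x of far_right in the frame of corner_mark between -0.004 and 0.004 m and y of far_left in the frame of corner_mark between -0.004 and 0.004 m and z of far_left in the frame of corner_mark between -0.003 and 0.004 m and angle between box's own z axis and vertical below 0.05 rad and horizontal distance between jar and coaster below 0.016 m and angle between jar's own z axis and vertical below 0.1 rad and height (world z) of jar below 0.008 m and linear speed of each of box, jar below 0.01 m/s); the robot touches nothing.
It fails at once if the box is run more than 10 mm over the long or the short line (x of any of far_left, far_right in the frame of corner_mark above 0.01 m or y of far_left in the frame of corner_mark above 0.01 m).
It fails at once if the box is lifted or tipped (10 mm, or 0.15 rad) (z of any of far_left, far_right in the frame of corner_mark above 0.01 m or angle between box's own z axis and vertical above 0.15 rad).
It fails at once if the box is gripped or pressed from above (fingers touch it while the TCP is over it) (contact force between the fingers and box above 0.5 N and x of the grasp point in the frame of box between -0.028 and 0.028 m and y of the grasp point in the frame of box between -0.09 and 0.09 m).
It fails at once if the jar is tipped over (0.5 rad) (angle between jar's own z axis and vertical above 0.5 rad).
It fails at once if the flask, ribbon jar or tape roll is moved by more than 20 mm (distance of any of flask, ribbon_jar, tape from where it was at the start of the episode above 0.02 m).
It also fails if it takes over 72 s, if anything falls off the work surface, if the arm or the gripper's body presses on something with over 40 N, if the wrist force passes 120 N, or if a joint passes its speed limit or range.

## Working session

There is one attempt and no reset: what is moved stays moved. The work goes in short steps, Python scripts to look and compute and a shell command to move; the robot and the scene stay as the last step left them, time stands still between calls to the robot, and variables do not carry over. Pictures are saved under pics/ and viewed, at most 10 in all, crops included, and the job is handed in when it is done.

```bash
mkdir -p pics
cat > h.py <<'E'
import numpy as np,cv2
from cell import arm
def ray(cam,u,v,z):
    c=arm.camera_info(cam);K=np.array(c["mtx"]);R=np.array(c["rotation"])
    if R.shape!=(3,3): R=cv2.Rodrigues(R)[0]
    d=R@np.linalg.solve(K,[u,v,1.]);e=np.array(c["eye"]);return e+d*(z-e[2])/d[2]
def proj(cam,P):
    c=arm.camera_info(cam);K=np.array(c["mtx"]);R=np.array(c["rotation"])
    p=K@(R.T@(np.array(P)-c["eye"]));return p[:2]/p[2]
E
python3 - <<'E'
from h import *
for n in("scene","top"):
    cv2.imwrite(f"pics/{n}0.png",arm.get_image(n));print(arm.camera_info(n))
print(arm.observe())
E
```

```text
{'mtx': array([[439.79017065,   0.        , 319.55171831],
       [  0.        , 439.79017065, 195.17664485],
       [  0.        ,   0.        ,   1.        ]]), 'eye': array([-0.24517501,  0.47320726,  0.89923524]), 'rotation': array([-1.22359158,  2.27455494, -0.97489997])}
{'mtx': array([[362.24789041,   0.        , 322.96504669],
       [  0.        , 362.24789041, 192.60185121],
       [  0.        ,   0.        ,   1.        ]]), 'eye': array([0.19297003, 0.13779393, 0.96243067]), 'rotation': array([-1.6363588 ,  2.42033714, -0.43307041])}
{'time': 0.1, 'joint_positions': array([ 1.19706761,  0.46937509, -0.04862042,  1.53355971,  0.02407792,
        1.14098692, -0.08229421]), 'dq': array([-0.0003969 , -0.00158296, -0.00049222, -0.00330403, -0.00074921,
        0.00014681,  0.00121146]), 'tau': array([ 1.54480418e-03, -5.11518037e+01, -4.66207881e-02, -2.38393450e+01,
        1.08208283e-02,  4.34843139e-03, -1.54950936e-05]), 'ee_pos': array([ 0.22804527, -0.63479866,  0.249063  ]), 'tool_rot': array([-3.09331222e+00, -5.38756241e-01,  5.13250822e-04]), 'wrist_force': array([-0.59838753,  0.20002318, -0.53380099]), 'wrist_torque': array([ 0.01707445,  0.00608876, -0.00781968]), 'finger_force': 0.0, 'opening': 0.999964854472843}
```

View pics/scene0.png

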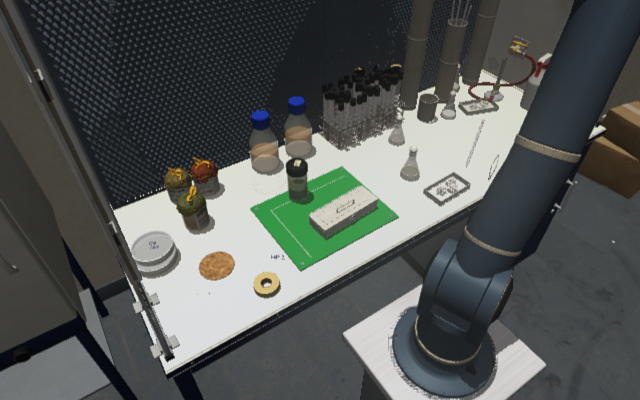

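View pics/top0.png

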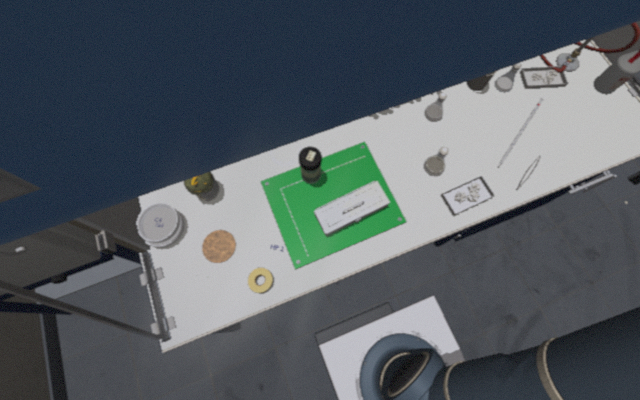

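Run:
```python
from h import *
for n,(x,y,w,h) in dict(top=(180,120,240,180),scene=(180,140,240,180)).items():
    im=cv2.imread(f"pics/{n}0.png")
    hsv=cv2.cvtColor(im,cv2.COLOR_BGR2HSV)
    m=cv2.inRange(hsv,(45,120,50),(75,255,255))
    cs=max(cv2.findContours(m,0,cv2.CHAIN_APPROX_NONE)[0],key=cv2.contourArea)
    hull=cv2.convexHull(cs);ap=cv2.approxPolyDP(hull,6,True)[:,0]
    print(n,[(p.tolist(),ray(n,*p,.006)[:2].round(4).tolist()) for p in ap])
    co=cv2.inRange(hsv,(5,90,100),(20,255,255));
    for c in cv2.findContours(co,0,2)[0]:
        if cv2.contourArea(c)>150:
            e=cv2.fitEllipse(c);print('orange',np.round(e[0],1),np.round(e[1],1),ray(n,*e[0],.003).round(4))
    cv2.imwrite(f"pics/{n}c.png",cv2.resize(im[y:y+h,x:x+w],None,fx=3.3,fy=3.3,interpolation=cv2.INTER_CUBIC))
```

```text
top [([364, 143], [0.6126, -0.1704]), ([404, 221], [0.3538, -0.1742]), ([296, 267], [0.3471, 0.1435]), ([262, 182], [0.6067, 0.1494])]
orange [218.7 245. ] [26.6 29.4] [0.4789 0.3147 0.003 ]
scene [([397, 216], [0.3531, -0.1759]), ([300, 269], [0.3467, 0.1474]), ([251, 208], [0.6087, 0.1517]), ([342, 167], [0.6136, -0.1719])]
orange [216.2 265.3] [25.9 34.9] [0.4762 0.3178 0.003 ]
orange [296.9 133.4] [12.6 23.3] [ 0.852  -0.1494  0.003 ]
orange [630.5 116.1] [ 9.5 45.6] [ 0.2707 -1.214   0.003 ]
```

View pics/topc.png

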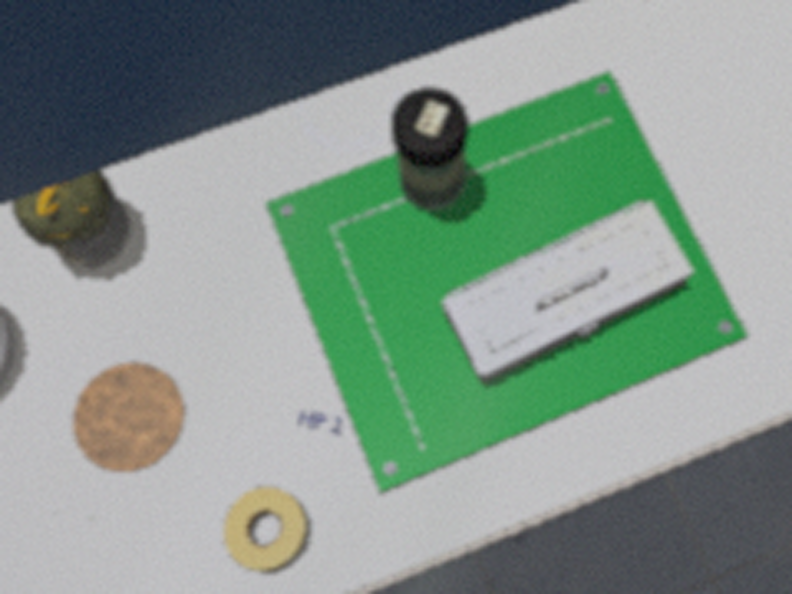

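View pics/scenec.png

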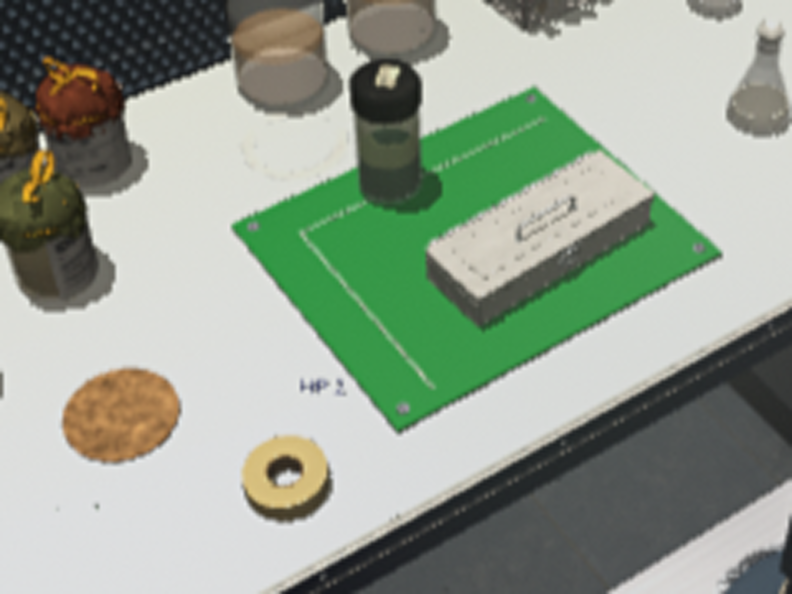

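The top crop shows the coaster centred at about (129,416) px in the crop, the jar lid at (430,122), and the box's top corners at (443,300), (648,202), (693,270) and (483,375). The white corner is at (333,228). The scene crop shows the same layout, with the path from jar to coaster clear and the ribbon jars at the back left.

Run:
```python
from h import *
from scipy.optimize import least_squares
off=dict(top=(180,120),scene=(180,140))
px=lambda n,p:np.array(p)/3.3+off[n]
corn=dict(top=[(443,300),(648,202),(693,270),(483,375)],scene=[(428,245),(595,152),(655,197),(487,295)])
M=np.array([(.036,.097),(.036,-.097),(-.036,-.097),(-.036,.097)])
def R(a): return np.array([[np.cos(a),-np.sin(a)],[np.sin(a),np.cos(a)]])
for n in corn:
    W=np.array([ray(n,*px(n,p),.044)[:2] for p in corn[n]])
    s=least_squares(lambda q:((R(q[2])@M.T).T+q[:2]-W).ravel(),[.45,0,0]);print(n,'box',s.x.round(4),'rms',np.sqrt(np.mean(s.fun**2)).round(4))
B=np.array([(.13,-.165),(-.14,-.165),(-.14,.165),(.13,.165)])
bc=dict(top=[[364.5,142],[405.5,221],[295.5,268.5],[261,181.5]],scene=[(342,166),(398.5,216.5),(301,270.5),(250.5,208.5)])
for n in bc:
    W=np.array([ray(n,*p,.006)[:2] for p in bc[n]])
    s=least_squares(lambda q:((R(q[2])@B.T).T+q[:2]-W).ravel(),[.48,0,0]);q=s.x
    print(n,'board',q.round(4),np.sqrt(np.mean(s.fun**2)).round(4),'mark',(q[:2]+R(q[2])@[.085,.12]).round(4))
mk=dict(top=(333,228),scene=(300,233));le=dict(top=(612,120),scene=(548,118));se=dict(top=(421,449),scene=(433,388))
for n in mk:
    for nm,d in(('mark',mk),('longend',le),('shortend',se)): print(n,nm,ray(n,*px(n,d[n]),.006).round(4))
for n,p in dict(top=(430,122),scene=(385,82)).items(): print(n,'lid',ray(n,*px(n,p),.130).round(4))
```

```text
top box [ 0.4346 -0.0512  0.09  ] rms 0.0019
scene box [ 0.4341 -0.0517  0.0833] rms 0.0043
top board [ 0.4851 -0.0133  0.0209] 0.0029 mark [0.5676 0.1085]
scene board [ 0.484  -0.0127  0.0234] 0.0016 mark [0.5662 0.1093]
top mark [0.5665 0.1069 0.006 ]
top longend [ 0.5712 -0.1564  0.006 ]
top shortend [0.3625 0.1052 0.006 ]
scene mark [0.5679 0.1092 0.006 ]
scene longend [ 0.5722 -0.1578  0.006 ]
scene shortend [0.3618 0.1045 0.006 ]
top lid [0.5724 0.0124 0.13  ]
scene lid [0.5708 0.0159 0.13  ]
```

```bash
python3 -m handwheel '[[1,0.343,0.649,0,0,0,-0.326],[1,0.343,0.649,0,0,0,-0.326],[1,0.343,0.649,0,0,0,-0.326],[1,0.343,0.649,0,0,0,-0.326],[1,0.343,0.649,0,0,0,-0.326],[1,0.343,0.649,0,0,0,-0.326],[1,0.343,0.649,0,0,0,-0.326],[1,0.343,0.649,0,0,0,-0.326],[1,0.343,0.649,0,0,0,-0.326],[1,0.343,0.649,0,0,0,-0.326],[1,0.343,0.649,0,0,0,-0.326],[1,0.343,0.649,0,0,0,-0.326],[1,0.343,0.649,0,0,0,-0.326],[1,0.343,0.649,0,0,0,-0.326],[1,0.343,0.649,0,0,0,-0.326],[1,0.343,0.649,0,0,0,-0.326],[1,0.343,0.649,0,0,0,-0.326],[1,0.343,0.649,0,0,0,-0.326],[1,0.343,0.649,0,0,0,-0.326],[1,0.343,0.649,0,0,0,-0.326]]' 30
```

```text
time: 1.77
ee_pos: [0.5712, 0.0156, 0.2494]
tool_rot: [-3.141, -0.036, 0.002]
wrist_force: [-0.8, -1.8, 0.0]
opening: 0.999
finger_force: 0.0
```

```bash
python3 -m handwheel '[[1,0,-0.001,-0.035,0,0,0],[1,0,-0.001,-0.07,0,0,0],[1,0,-0.001,-0.1,0,0,0],[1,0,-0.001,-0.12,0,0,0],[1,0,-0.001,-0.131,0,0,0],[1,0,-0.001,-0.131,0,0,0],[0,0,-0.001,-0.131,0,0,0],[0,0,-0.001,-0.131,0,0,0],[0,0,-0.001,-0.131,0,0,0],[0,0,-0.001,-0.131,0,0,0],[0,0,-0.001,-0.131,0,0,0],[0,0,-0.001,-0.131,0,0,0],[0,0,-0.001,-0.131,0,0,0],[0,0,-0.001,-0.131,0,0,0],[0,0,-0.001,-0.131,0,0,0],[0,0,-0.001,-0.131,0,0,0]]' 40
```

```text
time: 3.1
ee_pos: [0.5727, 0.0127, 0.1212]
tool_rot: [3.141, 0.029, 0.006]
wrist_force: [-0.2, -0.3, 6.0]
opening: 0.688
finger_force: 43.7
```

```bash
python3 -m handwheel '[[0,0,0,0.02,0,0,0],[0,0,0,0.05,0,0,0],[0,0,0,0.09,0,0,0],[0,0,0,0.13,0,0,0],[0,-0.005,0.02,0.14,0,0,0],[0,-0.015,0.05,0.14,0,0,0],[0,-0.025,0.085,0.14,0,0,0],[0,-0.036,0.12,0.14,0,0,0],[0,-0.047,0.155,0.14,0,0,0],[0,-0.058,0.19,0.14,0,0,0],[0,-0.069,0.225,0.14,0,0,0],[0,-0.08,0.258,0.14,0,0,0],[0,-0.089,0.285,0.14,0,0,0],[0,-0.095,0.302,0.14,0,0,0],[0,-0.095,0.302,0.12,0,0,0],[0,-0.095,0.302,0.09,0,0,0],[0,-0.095,0.302,0.06,0,0,0],[0,-0.095,0.302,0.035,0,0,0],[0,-0.095,0.302,0.02,0,0,0],[0,-0.095,0.302,0.012,0,0,0]]'
python3 -m handwheel '[[0,0,0,0,0,0,0],[0,0,0,-0.003,0,0,0],[0,0,0,-0.006,0,0,0],[0,0,0,-0.008,0,0,0],[0,0,0,-0.008,0,0,0],[0,0,0,-0.008,0,0,0]]'
python3 - <<'E'
from h import *
cv2.imwrite("pics/s1.png",arm.get_image("scene"))
E
```

```text
time: 4.77
ee_pos: [0.4747, 0.3133, 0.1283]
tool_rot: [3.138, 0.03, -0.006]
wrist_force: [-0.0, -0.5, -3.6]
opening: 0.687
finger_force: 45.2
time: 5.27
ee_pos: [0.4764, 0.3149, 0.1236]
tool_rot: [-3.141, -0.029, -0.001]
wrist_force: [0.1, -0.3, -3.1]
opening: 0.685
finger_force: 45.2
```

View pics/s1.png

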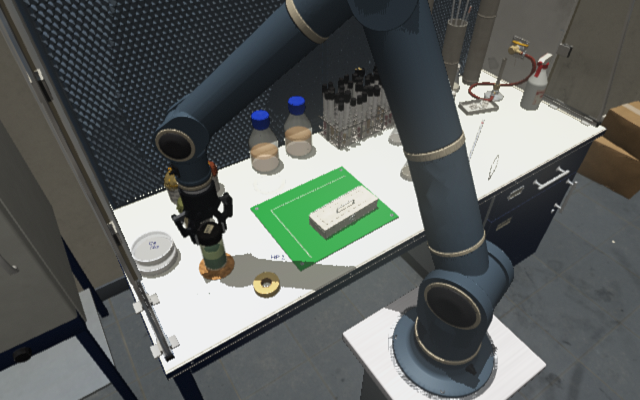

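The jar hangs upright just above the coaster, with its base at about (212,265) px and the coaster at (216,265). Next I lower it until it touches.

```bash
python3 -m handwheel '[[0,0,0,-0.002,0,0,0],[0,0,0,-0.004,0,0,0],[0,0,0,-0.005,0,0,0],[0,0,0,-0.006,0,0,0],[0,0,0,-0.006,0,0,0],[0,0,0,-0.006,0,0,0]]'
```

```text
time: 5.82
ee_pos: [0.4768, 0.3149, 0.1183]
tool_rot: [3.141, 0.029, 0.002]
wrist_force: [-0.4, -2.4, 5.4]
opening: 0.684
finger_force: 46.1
```

```bash
python3 -m handwheel '[[0.75,0,0,0,0,0,0],[0.85,0,0,0,0,0,0],[1,0,0,0,0,0,0],[1,0,0,0,0,0,0],[1,0,0,0,0,0,0],[1,0,0,0,0,0,0],[1,0,0,0,0,0,0],[1,0,0,0.02,0,0,0],[1,0,0,0.05,0,0,0],[1,0,0,0.08,0,0,0],[1,0,0,0.11,0,0,0],[1,0,0,0.13,0,0,0],[1,0,-0.04,0.13,0,0,0],[1,0,-0.08,0.13,0,0,0],[1,0,-0.12,0.13,0,0,0],[1,0,-0.16,0.13,0,0,0],[1,0,-0.2,0.13,0,0,0]]'
python3 - <<'E'
from h import *
a=arm.get_image("scene");b=arm.get_image("top")
cv2.imwrite("pics/s2.png",np.hstack([cv2.resize(a[150:330,150:310],None,fx=2.4,fy=2.4),cv2.resize(b[150:330,150:310],None,fx=2.4,fy=2.4)]))
E
```

```text
time: 7.23
ee_pos: [0.4758, 0.113, 0.2472]
tool_rot: [3.141, 0.03, 0.001]
wrist_force: [0.8, -0.5, -0.2]
opening: 1.001
finger_force: 0.0
```

View pics/s2.png

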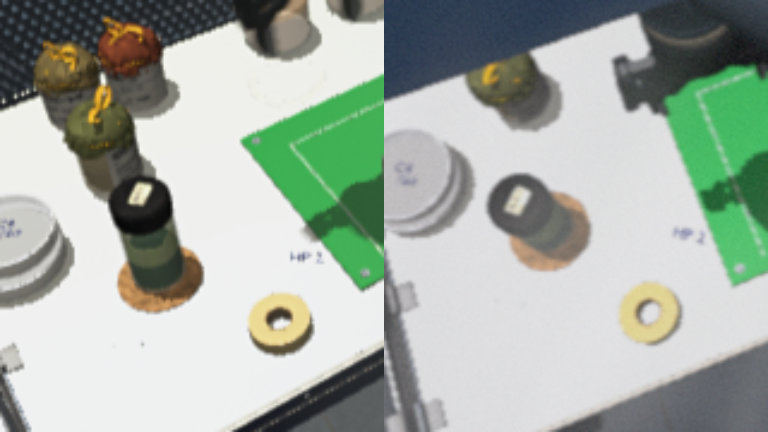

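```bash
python3 -m handwheel '[[1,-0.02,-0.035,-0.02,0,0,0.07],[1,-0.045,-0.07,-0.04,0,0,0.07],[1,-0.065,-0.105,-0.06,0,0,0.07],[1,-0.085,-0.14,-0.08,0,0,0.07],[1,-0.1,-0.163,-0.1,0,0,0.07],[1,-0.1,-0.163,-0.1,0,0,0.07],[1,-0.1,-0.163,-0.1,0,0,0.07],[1,-0.1,-0.163,-0.1,0,0,0.07]]'; python3 -c "
from h import *
o=arm.observe();print(o['joint_positions'].round(3))"
```

```text
time: 8.0
ee_pos: [0.3771, -0.0477, 0.1474]
tool_rot: [-3.138, -0.139, -0.002]
wrist_force: [1.1, 0.8, 0.7]
opening: 0.997
finger_force: 0.0
[ 0.312  0.146 -0.32   2.282  0.069  0.72  -1.54 ]
```

```bash
python3 -m handwheel '[[1,-0.003,-0.001,-0.03,0,0,0],[1,-0.006,-0.003,-0.06,0,0,0],[1,-0.008,-0.004,-0.09,0,0,0],[1,-0.008,-0.004,-0.105,0,0,0],[1,-0.008,-0.004,-0.113,0,0,0],[1,-0.008,-0.004,-0.115,0,0,0],[1,-0.008,-0.004,-0.115,0,0,0]]'; python3 -c "
from h import *
o=arm.observe();print(o['joint_positions'].round(3))
for n in('scene','top'): cv2.imwrite('pics/%s3.png'%n,arm.get_image(n))
a,b=[cv2.imread('pics/%s3.png'%n) for n in('scene','top')]
cv2.imwrite('pics/s3.png',np.hstack([cv2.resize(a[150:290,240:410],None,fx=2.3,fy=2.3),cv2.resize(b[130:270,250:420],None,fx=2.3,fy=2.3)]))"
```

```text
time: 8.58
ee_pos: [0.3697, -0.0513, 0.0324]
tool_rot: [-3.138, -0.142, -0.002]
wrist_force: [-1.1, 1.0, -0.4]
opening: 0.998
finger_force: 0.0
[ 0.232  0.381 -0.242  2.387  0.234  0.392 -1.69 ]
```

View pics/s3.png

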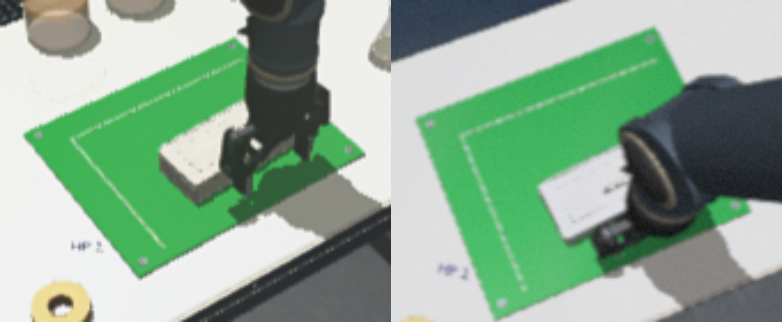

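```bash
python3 -m handwheel '[[1,0.008,0,0,0,0,0],[1,0.014,0,0,0,0,0],[1,0.019,0,0,0,0,0],[1,0.024,0,0,0,0,0],[1,0.029,0,0,0,0,-0.006],[1,0.034,0,0,0,0,-0.012],[1,0.039,0,0,0,0,-0.018],[1,0.044,0,0,0,0,-0.024],[1,0.049,0,0,0,0,-0.03],[1,0.054,0,0,0,0,-0.036],[1,0.059,0,0,0,0,-0.042],[1,0.064,0,0,0,0,-0.048],[1,0.069,0,0,0,0,-0.054],[1,0.074,0,0,0,0,-0.06],[1,0.079,0,0,0,0,-0.066],[1,0.082,0,0,0,0,-0.068],[1,0.084,0,0,0,0,-0.068],[1,0.085,0,0,0,0,-0.068],[1,0.085,0,0,0,0,-0.068]]'; python3 -c "
from h import *
o=arm.observe();print(o['joint_positions'].round(3))
for n in('scene','top'): cv2.imwrite('pics/%s4.png'%n,arm.get_image(n))
a,b=[cv2.imread('pics/%s4.png'%n) for n in('scene','top')]
cv2.imwrite('pics/s4.png',np.hstack([cv2.resize(a[150:290,240:410],None,fx=2.3,fy=2.3),cv2.resize(b[130:270,250:420],None,fx=2.3,fy=2.3)]))"
```

```text
time: 10.27
ee_pos: [0.4535, -0.0523, 0.032]
tool_rot: [3.141, 0.033, 0.0]
wrist_force: [-1.3, 0.4, -0.4]
opening: 1.002
finger_force: 0.9
[ 0.204  0.465 -0.221  2.207  0.211  0.488 -1.732]
```

View pics/s4.png

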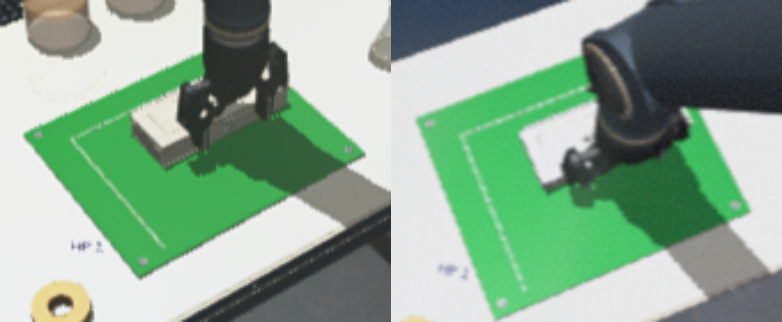

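```bash
python3 -m handwheel '[[1,-0.02,0,0,0,0,0],[1,-0.04,0,0.01,0,0,0],[0,-0.04,0,0.05,0,0,0],[0,-0.04,0,0.09,0,0,0],[0,-0.04,-0.02,0.12,0,0,0],[0,-0.05,-0.06,0.13,0,0,0],[0,-0.06,-0.1,0.13,0,0,0],[0,-0.07,-0.14,0.13,0,0,0],[0,-0.08,-0.18,0.13,0,0,0],[0,-0.09,-0.22,0.13,0,0,0],[0,-0.1,-0.26,0.13,0,0,0],[0,-0.11,-0.3,0.13,0,0,0],[0,-0.12,-0.34,0.13,0,0,0],[0,-0.13,-0.38,0.13,0,0,0],[0,-0.13,-0.38,0.13,0,0,0]]'
cat > fit.py <<'E'
from h import *
from scipy.optimize import minimize
S=4
def masks(n,im):
    hsv=cv2.cvtColor(cv2.resize(im,None,fx=S,fy=S,interpolation=cv2.INTER_CUBIC),cv2.COLOR_BGR2HSV)
    g=cv2.inRange(hsv,(45,90,25),(80,255,255))
    c=max(cv2.findContours(g,0,2)[0],key=cv2.contourArea);hull=cv2.convexHull(c)
    b=np.zeros_like(g);cv2.fillPoly(b,[hull],255)
    x=cv2.morphologyEx(b&~g,cv2.MORPH_OPEN,np.ones((21,21)))
    x[:]=(lambda l,k:np.where(l==k,255,0))(*(lambda r:(r[1],1+np.argmax(r[2][1:,4])))(cv2.connectedComponentsWithStats(x)))
    return b,x
def R(a): return np.array([[np.cos(a),-np.sin(a)],[np.sin(a),np.cos(a)]])
def P(n,q,xy,z):
    w=np.array(xy)@R(q[2]).T+q[:2];return [((proj(n,(*p,z))+.5)*S-.5) for p in w]
BX=[(.0355,.097),(.0355,-.097),(-.0355,-.097),(-.0355,.097)]
BD=[(.13,-.165),(-.14,-.165),(-.14,.165),(.13,.165)]
def fit(n,m,shape,zs,q0):
    def cost(q):
        pts=np.array(sum([P(n,q,shape,z) for z in zs],[]))
        r=np.zeros_like(m);cv2.fillConvexPoly(r,cv2.convexHull(np.round(pts*16).astype(np.int32)),255,shift=4)
        return 1-(np.count_nonzero(r&m)/np.count_nonzero(r|m))
    s=np.array(q0)+np.vstack([np.zeros(3),np.diag([.01,.01,.05])])
    for _ in range(2):
        o=minimize(cost,s[0],method='Nelder-Mead',options=dict(initial_simplex=s,xatol=1e-5,fatol=1e-6));s=o.x+np.vstack([np.zeros(3),np.diag([.004,.004,.02])])
    return o.x,1-o.fun
def run(imgs,q0):
    for n,im in imgs.items():
        b,x=masks(n,im);cv2.imwrite(f'pics/m_{n}.png',x|(b//3))
        qb,ib=fit(n,b,BD,[.006],[.485,-.013,.021]);qx,ix=fit(n,x,BX,[.006,.044],q0)
        mk=qb[:2]+R(qb[2])@[.085,.12]
        f=[(R(qb[2]).T@(qx[:2]+R(qx[2])@[.0365,s*.0965]-mk)*1000).round(1) for s in(1,-1)]
        print(n,'board',qb.round(4),round(ib,4),'mark',mk.round(4),'box',qx.round(4),round(ix,4),'FL',f[0],'FR',f[1])
E
python3 - <<'E'
from fit import *
run({n:cv2.imread(f'pics/{n}0.png') for n in('scene','top')},[.4345,-.0515,.087])
run({n:arm.get_image(n) for n in('scene','top')},[.5,-.052,.02])
print('flask',ray('top',433,170,0),ray('scene',409,176,0))
E
```

```text
time: 11.62
ee_pos: [0.32, -0.4418, 0.1631]
tool_rot: [3.133, 0.015, 0.002]
wrist_force: [0.1, -1.2, 0.8]
opening: 0.001
finger_force: 0.0Traceback (most recent call last):
  File "<stdin>", line 2, in <module>
  File "fit.py", line 29, in run
    qb,ib=fit(n,b,BD,[.006],[.485,-.013,.021]);qx,ix=fit(n,x,BX,[.006,.044],q0)
          ~~~^^^^^^^^^^^^^^^^^^^^^^^^^^^^^^^^^
  File "fit.py", line 24, in fit
    o=minimize(cost,s[0],method='Nelder-Mead',options=dict(initial_simplex=s,xatol=1e-5,fatol=1e-6));s=o.x+np.vstack([np.zeros(3),np.diag([.004,.004,.02])])
    res = _minimize_neldermead(fun, x0, args, callback, bounds=bounds,
                               **options)
    fsim[k] = func(sim[k])
              ~~~~^^^^^^^^
    fx = function(np.copy(x), *(wrapper_args + args))
  File "fit.py", line 19, in cost
    pts=np.array(sum([P(n,q,shape,z) for z in zs],[]))
                      ~^^^^^^^^^^^^^
  File "fit.py", line 14, in P
    w=np.array(xy)@R(q[2]).T+q[:2];return [((proj(n,(*p,z))+.5)*S-.5) for p in w]
                                             ~~~~^^^^^^^^^^
  File "h.py", line 9, in proj
    p=K@(R.T@(np.array(P)-c["eye"]));return p[:2]/p[2]
      ~^^~~~~~~~~~~~~~~~~~~~~~~~~~~~
ValueError: matmul: Input operand 1 does not have enough dimensions (has 0, gufunc core with signature (n?,k),(k,m?)->(n?,m?) requires 1)
```

Rotation is a rotation vector; fixing `proj`, and saving the pictures for reuse.

```bash
python3 - <<'E'
s=open('h.py').read()
i=s.index('def proj');s=s[:i]+'''_C={}
def proj(cam,P):
    if cam not in _C: c=arm.camera_info(cam);_C[cam]=(np.array(c["mtx"]),cv2.Rodrigues(np.array(c["rotation"]))[0],np.array(c["eye"]))
    K,R,e=_C[cam];p=K@(R.T@(np.array(P)-e));return p[:2]/p[2]
'''
open('h.py','w').write(s)
E
python3 - <<'E'
from fit import *
run({n:cv2.imread(f'pics/{n}0.png') for n in('scene','top')},[.4345,-.0515,.087])
d={n:arm.get_image(n) for n in('scene','top')}
for n in d: cv2.imwrite(f'pics/{n}5.png',d[n])
run(d,[.5,-.052,.02])
print('flask',ray('top',433,170,0),ray('scene',409,176,0))
cv2.imwrite('pics/m.png',np.hstack([cv2.resize(cv2.imread('pics/m_%s.png'%n)[480:1120,900:1700],(390,312)) for n in d]+[cv2.resize(d['top'][120:280,225:425],(0,0),fx=.1,fy=.1)][:0]))
E
```

```text
scene board [ 0.4863 -0.0125  0.0206] 0.9929 mark [0.5688 0.1092] box [ 0.4396 -0.0537  0.0885] 0.9626 FL [-102.7  -61.5] FR [ -89.6 -254. ]
top board [ 0.4862 -0.0135  0.0268] 0.9751 mark [0.568  0.1087] box [ 0.4389 -0.0525  0.0878] 0.9709 FL [-102.8  -59.2] FR [ -91.1 -251.8]
scene board [ 0.486  -0.0116  0.0225] 0.9931 mark [0.5683 0.1103] box [ 0.5048 -0.0547  0.0244] 0.9459 FL [-30.9 -67. ] FR [ -30.5 -260. ]
top board [ 0.4862 -0.0135  0.0268] 0.975 mark [0.568  0.1087] box [ 0.5034 -0.0547  0.0165] 0.9703 FL [-31.5 -65.5] FR [ -33.4 -258.5]
flask [ 0.46103432 -0.32248761  0.        ] [ 4.68306531e-01 -3.24346164e-01  1.11022302e-16]
```

```bash
python3 -m handwheel '[[0,0.022,0.03,0,0,0,0],[0,0.044,0.06,0,0,0,0],[0,0.066,0.09,0,0,0,0],[0,0.088,0.12,0,0,0,0],[0,0.11,0.15,0,0,0,0],[0,0.132,0.18,0,0,0,0],[0,0.154,0.21,0,0,0,0],[0,0.174,0.24,0,0,0,0],[0,0.184,0.253,0,0,0,0],[0,0.184,0.253,-0.03,0,0,0],[0,0.184,0.253,-0.06,0,0,0],[0,0.184,0.253,-0.09,0,0,0],[0,0.184,0.253,-0.115,0,0,0],[0,0.184,0.253,-0.128,0,0,0],[0,0.184,0.253,-0.131,0,0,0],[0,0.184,0.253,-0.131,0,0,0]]'
```

```text
time: 13.05
ee_pos: [0.507, -0.1776, 0.0306]
tool_rot: [-3.14, -0.036, 0.001]
wrist_force: [0.1, 0.3, -0.2]
opening: -0.003
finger_force: 0.0
```

```bash
python3 -m handwheel '[[0,-0.003,0.004,0,0,0,0],[0,-0.003,0.008,0,0,0,0],[0,-0.003,0.012,0,0,0,0],[0,-0.003,0.016,0,0,0,0],[0,-0.003,0.02,0,0,0,0],[0,-0.003,0.024,0,0,0,0],[0,-0.003,0.028,0,0,0,0],[0,-0.004,0.032,0,0,0,0],[0,-0.004,0.036,0,0,0,0],[0,-0.004,0.04,0,0,0,0],[0,-0.004,0.044,0,0,0,0],[0,-0.004,0.048,0,0,0,0],[0,-0.004,0.052,0,0,0,0],[0,-0.004,0.056,0,0,0,0],[0,-0.004,0.06,0,0,0,0],[0,-0.004,0.063,0,0,0,0],[0,-0.004,0.066,0,0,0,0],[0,-0.004,0.067,0,0,0,0],[0,-0.004,0.068,0,0,0,0],[0,-0.004,0.068,0,0,0,0]]'
python3 - <<'E'
from fit import *
d={n:arm.get_image(n) for n in('scene','top')}
for n in d: cv2.imwrite(f'pics/{n}6.png',d[n])
try: run(d,[.504,0.003,.02])
except Exception as e: print(e)
a,b=d['scene'],d['top']
cv2.imwrite('pics/s6.png',np.hstack([cv2.resize(a[150:290,240:410],None,fx=2.3,fy=2.3),cv2.resize(b[130:270,250:420],None,fx=2.3,fy=2.3)]))
E
```

```text
time: 14.72
ee_pos: [0.5043, -0.1132, 0.0322]
tool_rot: [3.139, 0.03, 0.004]
wrist_force: [0.5, -6.1, 4.5]
opening: -0.002
finger_force: 2.7
scene board [ 0.486  -0.0123  0.0184] 0.9849 mark [0.5688 0.1092] box [ 0.5044 -0.0072  0.0205] 0.887 FL [-30.2 -18.7] FR [ -29.8 -211.7]
top board [ 0.4864 -0.0133  0.0249] 0.9608 mark [0.5684 0.1088] box [ 0.5019 -0.0052  0.0223] 0.8024 FL [-32.5 -15.9] FR [ -33.  -208.9]
```

View pics/s6.png

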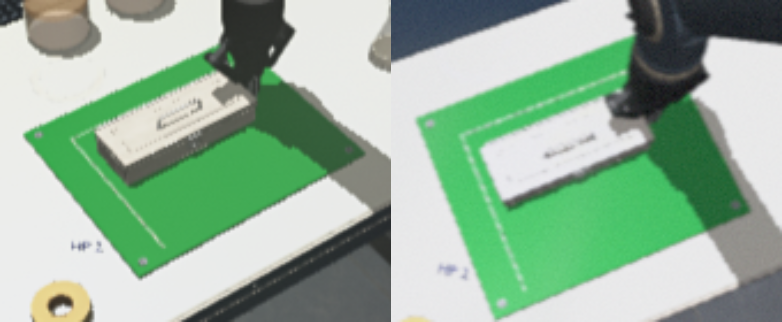

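Both views show the box square to the lines and short of both: about 17 mm from the short line, about 31 mm from the long one. I'll push a little more to the left, then back off and measure.

```bash
python3 -m handwheel '[[0,0,0.003,0,0,0,0],[0,0,0.006,0,0,0,0],[0,0,0.008,0,0,0,0],[0,0,0.01,0,0,0,0],[0,0,0.011,0,0,0,0],[0,0,0.011,0,0,0,0],[0,0,0.011,0,0,0,0],[0,0,0.011,0,0,0,0]]'
python3 -m handwheel '[[0,0,-0.02,0,0,0,0],[0,0,-0.04,0,0,0,0],[0,0,-0.05,0.03,0,0,0],[0,0,-0.05,0.07,0,0,0],[0,0,-0.05,0.11,0,0,0],[0,-0.02,-0.08,0.13,0,0,0],[0,-0.04,-0.11,0.13,0,0,0],[0,-0.06,-0.14,0.13,0,0,0],[0,-0.08,-0.17,0.13,0,0,0],[0,-0.1,-0.2,0.13,0,0,0],[0,-0.12,-0.23,0.13,0,0,0],[0,-0.14,-0.26,0.13,0,0,0],[0,-0.16,-0.29,0.13,0,0,0],[0,-0.17,-0.32,0.13,0,0,0],[0,-0.17,-0.32,0.13,0,0,0]]'
python3 - <<'E'
from fit import *
d={n:arm.get_image(n) for n in('scene','top')}
for n in d: cv2.imwrite(f'pics/{n}7.png',d[n])
run(d,[.504,0.008,.02])
E
```

```text
time: 15.48
ee_pos: [0.5043, -0.1022, 0.0321]
tool_rot: [3.139, 0.03, 0.004]
wrist_force: [0.4, -5.2, 5.2]
opening: 0.0
finger_force: 2.7
time: 16.73
ee_pos: [0.3295, -0.4264, 0.1616]
tool_rot: [3.137, 0.017, -0.001]
wrist_force: [0.3, -0.3, 0.4]
opening: -0.002
finger_force: 0.0
scene board [ 0.486  -0.0116  0.0225] 0.9931 mark [0.5683 0.1103] box [0.5037 0.0061 0.0238] 0.958 FL [-30.5  -6.1] FR [ -30.3 -199.1]
top board [ 0.487  -0.0127  0.0151] 0.976 mark [0.5701 0.1086] box [0.5019 0.0096 0.0248] 0.9648 FL [-34.2  -1.1] FR [ -32.3 -194.1]
```

```bash
cat > prof.py <<'E'
from fit import *
MK=np.array([.568,.1092]);A=.0205   # nominal mark frame
def samp(n,im,pts,z):  # pts Nx2 in mark frame -> bgr
    w=pts@R(A).T+MK
    uv=np.array([proj(n,(*p,z)) for p in w],np.float32)
    return cv2.remap(im,uv[None,:,0],uv[None,:,1],cv2.INTER_LINEAR)[0].astype(float)
def profile(n,im,ax,lo,hi,along,z,ch=2):
    t=np.arange(lo,hi,.0005);s=np.linspace(*along,25)
    acc=np.zeros(len(t))
    for k in s:
        p=np.stack([t,0*t+k],1) if ax==0 else np.stack([0*t+k,t],1)
        acc+=samp(n,im,p,z)[:,ch]
    return t,acc/len(s)
def peak(t,a):
    w=np.clip(a-np.percentile(a,60),0,None);return (t*w).sum()/w.sum()*1000
def edges(t,a):  # strongest gradients
    g=np.gradient(cv2.GaussianBlur(a[None],(0,0),2)[0]);o=[]
    for sgn in(1,-1):
        from scipy.signal import find_peaks
        i,_=find_peaks(sgn*g,height=1.2)
        o+=[(round(t[j]*1000,1),round(g[j],1)) for j in i]
    return sorted(o)
def report(tag,yl=None):
  for n in('scene','top'):
    im=cv2.imread(f'pics/{n}{tag}.png');i0=cv2.imread(f'pics/{n}0.png')
    print(n,'line y',[peak(*profile(n,i0,1,-.012,.012,(a,a+.05),.0)).round(1) if 0 else peak(*profile(n,i0,1,-.012,.012,(a,a+.05),.006)).round(1) for a in(-.19,-.13,-.07)],
      'line x',[peak(*profile(n,i0,0,-.012,.012,(a,a+.03),.006)).round(1) for a in(-.05,-.19,-.23)])
    x0=XC
    print('  left z44',edges(*profile(n,im,1,-.03,.03,(x0-.02,x0+.02),.044)),'left z6',edges(*profile(n,im,1,-.03,.03,(x0-.02,x0+.02),.006)))
    print('  right z44',edges(*profile(n,im,1,-.215,-.165,(x0-.02,x0+.02),.044)))
    for a in((-.18,-.14),(-.06,-.02)):
      print('  far z44',a,edges(*profile(n,im,0,XC+.015,XC+.065,a,.044)),'near z44',edges(*profile(n,im,0,XC-.065,XC-.015,a,.044)),'near z6',edges(*profile(n,im,0,XC-.065,XC-.015,a,.006)))
E
python3 - <<'E'
import prof
prof.XC=-.067
prof.report(7)
E
```

```text
scene line y [np.float64(-0.5), np.float64(-0.6), np.float64(-0.5)] line x [np.float64(2.7), np.float64(2.6), np.float64(2.6)]
  left z44 [(np.float64(-17.5), np.float64(1.7)), (np.float64(-2.0), np.float64(-12.6)), (np.float64(13.5), np.float64(6.7)), (np.float64(18.5), np.float64(-8.1))] left z6 [(np.float64(-19.0), np.float64(-8.1)), (np.float64(-2.5), np.float64(5.7)), (np.float64(2.5), np.float64(-7.8))]
  right z44 [(np.float64(-196.5), np.float64(12.0))]
  far z44 (-0.18, -0.14) [(np.float64(-30.5), np.float64(-9.0))] near z44 [(np.float64(-130.0), np.float64(2.0)), (np.float64(-105.0), np.float64(10.2)), (np.float64(-94.0), np.float64(-3.2)), (np.float64(-87.5), np.float64(2.4))] near z6 [(np.float64(-101.5), np.float64(2.9))]
  far z44 (-0.06, -0.02) [(np.float64(-38.5), np.float64(-2.7)), (np.float64(-30.0), np.float64(-8.9))] near z44 [(np.float64(-130.5), np.float64(1.5)), (np.float64(-106.0), np.float64(11.4)), (np.float64(-94.0), np.float64(-1.2))] near z6 [(np.float64(-110.5), np.float64(-1.4)), (np.float64(-103.0), np.float64(3.2))]
top line y [np.float64(-0.7), np.fl
[... 404 characters left out ...]
at64(5.1)), (np.float64(-11.0), np.float64(-5.1))] near z44 [(np.float64(-120.5), np.float64(-1.6)), (np.float64(-114.5), np.float64(2.9)), (np.float64(-106.5), np.float64(8.9))] near z6 [(np.float64(-110.0), np.float64(-1.5)), (np.float64(-103.5), np.float64(2.6)), (np.float64(-95.0), np.float64(8.6))]
  far z44 (-0.06, -0.02) [(np.float64(-33.0), np.float64(-8.7)), (np.float64(-17.0), np.float64(4.8)), (np.float64(-10.5), np.float64(-5.3))] near z44 [(np.float64(-121.5), np.float64(-2.4)), (np.float64(-115.5), np.float64(2.9)), (np.float64(-107.5), np.float64(9.4))] near z6 [(np.float64(-111.0), np.float64(-2.4)), (np.float64(-104.5), np.float64(2.8)), (np.float64(-96.5), np.float64(9.1))]
```

```bash
python3 -m handwheel '[[1,0.007,0.037,0,0,0,0],[1,0.014,0.075,0,0,0,0],[1,0.021,0.112,0,0,0,0],[1,0.028,0.15,0,0,0,0],[1,0.035,0.187,0,0,0,0],[1,0.042,0.225,0,0,0,0],[1,0.049,0.262,0,0,0,0],[1,0.056,0.3,0,0,0,0],[1,0.063,0.337,0,0,0,0],[1,0.07,0.375,0,0,0,0],[1,0.077,0.41,0,0,0,0],[1,0.083,0.43,0,0,0,0],[1,0.085,0.436,0,0,0,0],[1,0.085,0.436,-0.03,0,0,0],[1,0.085,0.436,-0.06,0,0,0],[1,0.085,0.436,-0.09,0,0,0],[1,0.085,0.436,-0.115,0,0,0],[1,0.085,0.436,-0.127,0,0,0],[1,0.085,0.436,-0.13,0,0,0],[1,0.085,0.436,-0.13,0,0,0]]'
```

```text
time: 18.5
ee_pos: [0.4172, 0.0161, 0.0305]
tool_rot: [3.141, 0.034, -0.004]
wrist_force: [-1.3, 0.6, -0.4]
opening: 1.0
finger_force: 0.0
```

```bash
python3 -m handwheel '[[1,0.01,-0.006,0,0,0,0],[1,0.02,-0.006,0,0,0,0],[1,0.027,-0.006,0,0,0,0],[1,0.031,-0.006,0,0,0,0],[1,0.035,-0.006,0,0,0,0],[1,0.039,-0.006,0,0,0,0],[1,0.043,-0.006,0,0,0,0],[1,0.047,-0.006,0,0,0,0],[1,0.051,-0.005,0,0,0,0],[1,0.054,-0.005,0,0,0,0],[1,0.057,-0.005,0,0,0,0],[1,0.06,-0.005,0,0,0,0],[1,0.061,-0.005,0,0,0,0],[1,0.062,-0.005,0,0,0,0],[1,0.062,-0.005,0,0,0,0],[1,0.062,-0.005,0,0,0,0]]'
python3 -m handwheel '[[1,-0.02,0,0,0,0,0],[1,-0.04,0,0,0,0,0],[1,-0.05,0,0.03,0,0,0],[1,-0.05,0,0.07,0,0,0],[1,-0.05,0,0.11,0,0,0],[1,-0.057,-0.037,0.125,0,0,0],[1,-0.064,-0.075,0.125,0,0,0],[1,-0.071,-0.11,0.125,0,0,0],[1,-0.078,-0.15,0.125,0,0,0],[1,-0.085,-0.19,0.125,0,0,0],[1,-0.092,-0.225,0.125,0,0,0],[1,-0.1,-0.26,0.125,0,0,0],[1,-0.11,-0.3,0.125,0,0,0],[1,-0.12,-0.34,0.125,0,0,0],[1,-0.13,-0.38,0.125,0,0,0],[1,-0.14,-0.41,0.125,0,0,0],[1,-0.15,-0.43,0.125,0,0,0],[1,-0.15,-0.43,0.125,0,0,0]]'
python3 - <<'E'
import prof
from prof import *
for n in('scene','top'): cv2.imwrite(f'pics/{n}8.png',arm.get_image(n))
prof.XC=-.042
prof.report(8)
E
```

```text
time: 19.83
ee_pos: [0.4804, 0.0107, 0.031]
tool_rot: [-3.141, -0.033, -0.001]
wrist_force: [-1.7, -0.5, -1.6]
opening: 0.996
finger_force: 0.9
time: 21.33
ee_pos: [0.3277, -0.4255, 0.1567]
tool_rot: [3.136, 0.02, 0.002]
wrist_force: [-0.7, 0.3, -1.3]
opening: 0.998
finger_force: 0.0
scene line y [np.float64(-0.5), np.float64(-0.6), np.float64(-0.5)] line x [np.float64(2.7), np.float64(2.6), np.float64(2.6)]
  left z44 [(np.float64(-2.0), np.float64(-11.7)), (np.float64(13.0), np.float64(4.4)), (np.float64(18.0), np.float64(-6.6))] left z6 [(np.float64(-18.5), np.float64(-6.7)), (np.float64(-3.0), np.float64(6.3)), (np.float64(2.0), np.float64(-8.0))]
  right z44 [(np.float64(-196.5), np.float64(11.4))]
  far z44 (-0.18, -0.14) [(np.float64(-3.0), np.float64(-8.5)), (np.float64(9.5), np.float64(11.0))] near z44 [(np.float64(-104.0), np.float64(2.4)), (np.float64(-77.5), np.float64(10.3)), (np.float64(-65.5), np.float64(-2.7)), (np.float64(-59.5), np.float64(2.1))] near z6 [(np.float64(-81.5), np.float64(-1.2)), (np.float64(-73.5), np.float64(2.8))]
  far z44 (-0.06, -0.02) [(np.float
[... 551 characters left out ...]
.5), np.float64(-5.4))]
  right z44 [(np.float64(-197.0), np.float64(9.3))]
  far z44 (-0.18, -0.14) [(np.float64(-4.0), np.float64(-8.5))] near z44 [(np.float64(-88.0), np.float64(2.8)), (np.float64(-78.5), np.float64(8.9))] near z6 [(np.float64(-76.0), np.float64(2.6)), (np.float64(-66.0), np.float64(8.5))]
  far z44 (-0.06, -0.02) [(np.float64(-4.0), np.float64(-8.5))] near z44 [(np.float64(-94.0), np.float64(-2.3)), (np.float64(-87.5), np.float64(2.9)), (np.float64(-78.5), np.float64(9.3)), (np.float64(-67.0), np.float64(-1.3)), (np.float64(-61.5), np.float64(1.3))] near z6 [(np.float64(-82.5), np.float64(-2.2)), (np.float64(-76.0), np.float64(2.8)), (np.float64(-66.0), np.float64(9.0))]
```

```bash
python3 -m handwheel '[[1,0.007,0.037,0,0,0,0],[1,0.014,0.075,0,0,0,0],[1,0.021,0.112,0,0,0,0],[1,0.028,0.15,0,0,0,0],[1,0.035,0.187,0,0,0,0],[1,0.042,0.225,0,0,0,0],[1,0.049,0.262,0,0,0,0],[1,0.056,0.3,0,0,0,0],[1,0.063,0.337,0,0,0,0],[1,0.074,0.375,0,0,0,0],[1,0.088,0.41,0,0,0,0],[1,0.1,0.43,0,0,0,0],[1,0.11,0.435,0,0,0,0],[1,0.115,0.435,-0.03,0,0,0],[1,0.115,0.435,-0.06,0,0,0],[1,0.115,0.435,-0.09,0,0,0],[1,0.115,0.435,-0.115,0,0,0],[1,0.115,0.435,-0.125,0,0,0],[1,0.115,0.435,-0.125,0,0,0],[1,0.115,0.435,-0.125,0,0,0]]'
python3 -m handwheel '[[1,0.004,0,0,0,0,0],[1,0.008,0,0,0,0,0],[1,0.012,0,0,0,0,0],[1,0.014,0,0,0,0,0],[1,0.016,0,0,0,0,0],[1,0.016,0,0,0,0,0],[1,0.016,0,0,0,0,0]]'
```

```text
time: 23.1
ee_pos: [0.4455, 0.016, 0.0314]
tool_rot: [-3.141, -0.034, -0.0]
wrist_force: [0.2, 0.9, 1.2]
opening: 1.001
finger_force: 0.0
time: 23.68
ee_pos: [0.4613, 0.0157, 0.0311]
tool_rot: [3.141, 0.032, 0.0]
wrist_force: [-0.1, 0.5, -0.5]
opening: 1.002
finger_force: 0.0
```

```bash
python3 -m handwheel '[[1,0.005,-0.005,0,0,0,0],[1,0.01,-0.005,0,0,0,0],[1,0.014,-0.005,0,0,0,0],[1,0.017,-0.005,0,0,0,0],[1,0.019,-0.005,0,0,0,0],[1,0.021,-0.005,0,0,0,0],[1,0.0225,-0.005,0,0,0,0],[1,0.0235,-0.005,0,0,0,0],[1,0.0245,-0.005,0,0,0,0],[1,0.0245,-0.005,0,0,0,0],[1,0.0245,-0.005,0,0,0,0]]'
python3 -m handwheel '[[1,-0.02,0,0,0,0,0],[1,-0.04,0,0,0,0,0],[1,-0.05,0,0.03,0,0,0],[0,-0.05,0,0.07,0,0,0],[0,-0.05,0,0.11,0,0,0],[0,-0.057,-0.037,0.125,0,0,0],[0,-0.064,-0.075,0.125,0,0,0],[0,-0.071,-0.11,0.125,0,0,0],[0,-0.078,-0.15,0.125,0,0,0],[0,-0.085,-0.19,0.125,0,0,0],[0,-0.092,-0.225,0.125,0,0,0],[0,-0.1,-0.26,0.125,0,0,0],[0,-0.11,-0.3,0.125,0,0,0],[0,-0.12,-0.34,0.125,0,0,0],[0,-0.13,-0.38,0.125,0,0,0],[0,-0.14,-0.41,0.125,0,0,0],[0,-0.15,-0.43,0.125,0,0,0],[0,-0.15,-0.43,0.125,0,0,0],[0,-0.15,-0.43,0.125,0,0,0]]'
python3 - <<'E'
import prof
from prof import *
for n in('scene','top'): cv2.imwrite(f'pics/{n}9.png',arm.get_image(n))
prof.XC=-.037
prof.report(9)
E
```

```text
time: 24.6
ee_pos: [0.4825, 0.0106, 0.0305]
tool_rot: [3.14, 0.033, -0.01]
wrist_force: [-5.8, -0.5, 3.0]
opening: 1.0
finger_force: 3.0
time: 26.18
ee_pos: [0.3348, -0.4203, 0.1557]
tool_rot: [-3.141, -0.028, 0.0]
wrist_force: [1.2, -0.2, 0.1]
opening: 0.003
finger_force: 0.0
scene line y [np.float64(-0.5), np.float64(-0.6), np.float64(-0.5)] line x [np.float64(2.7), np.float64(2.6), np.float64(2.6)]
  left z44 [(np.float64(-2.0), np.float64(-12.0)), (np.float64(13.0), np.float64(3.4)), (np.float64(18.5), np.float64(-5.6))] left z6 [(np.float64(-19.0), np.float64(-7.8)), (np.float64(-3.0), np.float64(6.4)), (np.float64(2.5), np.float64(-7.9))]
  right z44 [(np.float64(-196.5), np.float64(11.4))]
  far z44 (-0.18, -0.14) [(np.float64(-1.0), np.float64(-8.4)), (np.float64(9.5), np.float64(11.0))] near z44 [(np.float64(-100.0), np.float64(1.5)), (np.float64(-75.5), np.float64(9.9)), (np.float64(-63.5), np.float64(-1.6)), (np.float64(-57.5), np.float64(1.2))] near z6 [(np.float64(-72.5), np.float64(3.3))]
  far z44 (-0.06, -0.02) [(np.float64(-1.0), np.float64(-8.9)), (np.float64(9.5), 
[... 578 characters left out ...]

  far z44 (-0.18, -0.14) [(np.float64(-2.0), np.float64(-8.5)), (np.float64(25.5), np.float64(7.9))] near z44 [(np.float64(-92.0), np.float64(-1.4)), (np.float64(-86.0), np.float64(2.8)), (np.float64(-76.0), np.float64(8.5))] near z6 [(np.float64(-80.5), np.float64(-1.4)), (np.float64(-74.0), np.float64(2.6)), (np.float64(-64.0), np.float64(8.4))]
  far z44 (-0.06, -0.02) [(np.float64(-2.0), np.float64(-8.1)), (np.float64(25.5), np.float64(6.9))] near z44 [(np.float64(-91.5), np.float64(-2.0)), (np.float64(-85.5), np.float64(3.1)), (np.float64(-76.0), np.float64(9.3))] near z6 [(np.float64(-80.0), np.float64(-2.0)), (np.float64(-74.0), np.float64(3.1)), (np.float64(-64.0), np.float64(9.0))]
```

```bash
python3 -m handwheel '[[0,0.02,0.029,0,0,0,0],[0,0.04,0.058,0,0,0,0],[0,0.06,0.087,0,0,0,0],[0,0.08,0.116,0,0,0,0],[0,0.1,0.145,0,0,0,0],[0,0.12,0.174,0,0,0,0],[0,0.14,0.203,0,0,0,0],[0,0.16,0.232,0,0,0,0],[0,0.18,0.261,0,0,0,0],[0,0.195,0.278,0,0,0,0],[0,0.2,0.285,0,0,0,0],[0,0.2,0.285,-0.03,0,0,0],[0,0.2,0.285,-0.06,0,0,0],[0,0.2,0.285,-0.09,0,0,0],[0,0.2,0.285,-0.11,0,0,0],[0,0.2,0.285,-0.12,0,0,0],[0,0.2,0.285,-0.123,0,0,0],[0,0.2,0.285,-0.123,0,0,0],[0,0.2,0.285,-0.123,0,0,0]]'
```

```text
time: 27.87
ee_pos: [0.5365, -0.1344, 0.0342]
tool_rot: [3.141, 0.033, 0.003]
wrist_force: [-0.1, -0.2, 0.2]
opening: -0.002
finger_force: 0.0
```

```bash
python3 -m handwheel '[[0,-0.002,0.01,0,0,0,0],[0,-0.002,0.02,0,0,0,0],[0,-0.002,0.026,0,0,0,0],[0,-0.002,0.03,0,0,0,0],[0,-0.002,0.032,0,0,0,0],[0,-0.002,0.034,0,0,0,0],[0,-0.002,0.035,0,0,0,0],[0,-0.002,0.036,0,0,0,0],[0,-0.002,0.036,0,0,0,0],[0,-0.002,0.036,0,0,0,0],[0,-0.002,0.036,0,0,0,0]]'
```

```text
time: 28.78
ee_pos: [0.5341, -0.1008, 0.0336]
tool_rot: [3.139, 0.029, 0.001]
wrist_force: [-1.3, -5.0, 3.8]
opening: -0.002
finger_force: 2.6
```

```bash
python3 -m handwheel '[[0,0,0.001,0,0,0,0],[0,0,0.002,0,0,0,0],[0,0,0.002,0,0,0,0],[0,0,0.002,0,0,0,0]]'
python3 -m handwheel '[[0,0,-0.02,0,0,0,0],[0,0,-0.035,0.01,0,0,0],[0,0,-0.035,0.05,0,0,0],[0,0,-0.035,0.09,0,0,0],[0,0,-0.035,0.12,0,0,0],[1,-0.025,-0.01,0.12,0,0,0],[1,-0.05,0.015,0.12,0,0,0],[1,-0.075,0.045,0.12,0,0,0],[1,-0.09,0.075,0.12,0,0,0],[1,-0.095,0.1,0.12,0,0,0],[1,-0.095,0.112,0.12,0,0,0],[1,-0.095,0.112,0.09,0,0,0],[1,-0.095,0.112,0.06,0,0,0],[1,-0.095,0.112,0.03,0,0,0],[1,-0.095,0.112,0.01,0,0,0],[1,-0.095,0.112,0,0,0,0],[1,-0.095,0.112,-0.002,0,0,0],[1,-0.095,0.112,-0.002,0,0,0],[1,-0.095,0.112,-0.002,0,0,0]]'
```

```text
time: 29.12
ee_pos: [0.5343, -0.0989, 0.0336]
tool_rot: [3.139, 0.029, 0.002]
wrist_force: [-0.4, -4.9, 4.0]
opening: -0.003
finger_force: 2.7
time: 30.7
ee_pos: [0.4396, 0.0159, 0.0319]
tool_rot: [-3.141, -0.032, -0.003]
wrist_force: [-0.6, -0.6, 0.4]
opening: 1.001
finger_force: 0.0
```

```bash
python3 -m handwheel '[[1,0.01,-0.004,0,0,0,0],[1,0.02,-0.004,0,0,0,0],[1,0.03,-0.004,0,0,0,0],[1,0.036,-0.004,0,0,0,0],[1,0.04,-0.004,0,0,0,0],[1,0.042,-0.004,0,0,0,0],[1,0.044,-0.004,0,0,0,0],[1,0.045,-0.004,0,0,0,0],[1,0.046,-0.004,0,0,0,0],[1,0.047,-0.004,0,0,0,0],[1,0.047,-0.004,0,0,0,0],[1,0.047,-0.004,0,0,0,0]]'
```

```text
time: 31.7
ee_pos: [0.4829, 0.0118, 0.0306]
tool_rot: [3.14, 0.034, -0.008]
wrist_force: [-6.0, -0.2, 4.6]
opening: 1.002
finger_force: 3.0
```

```bash
python3 -m handwheel '[[1,0.001,0,0,0,0,0],[1,0.002,0,0,0,0,0],[1,0.0028,0,0,0,0,0],[1,0.0028,0,0,0,0,0],[1,0.0028,0,0,0,0,0],[1,0.0028,0,0,0,0,0]]'
python3 -m handwheel '[[1,-0.02,0,0,0,0,0],[1,-0.04,0,0,0,0,0],[1,-0.05,0,0.03,0,0,0],[1,-0.05,0,0.07,0,0,0],[1,-0.05,0,0.11,0,0,0],[1,-0.057,-0.037,0.125,0,0,0],[1,-0.064,-0.075,0.125,0,0,0],[1,-0.071,-0.11,0.125,0,0,0],[1,-0.078,-0.15,0.125,0,0,0],[1,-0.085,-0.19,0.125,0,0,0],[1,-0.092,-0.225,0.125,0,0,0],[1,-0.1,-0.26,0.125,0,0,0],[1,-0.11,-0.3,0.125,0,0,0],[1,-0.12,-0.34,0.125,0,0,0],[1,-0.13,-0.38,0.125,0,0,0],[1,-0.14,-0.41,0.125,0,0,0],[1,-0.15,-0.43,0.125,0,0,0],[1,-0.15,-0.43,0.125,0,0,0],[1,-0.15,-0.43,0.125,0,0,0]]'
python3 - <<'E'
import prof
from prof import *
d={n:arm.get_image(n) for n in('scene','top')}
for n in d: cv2.imwrite(f'pics/{n}10.png',d[n])
prof.XC=-.035
prof.report(10)
a,b=d['scene'],d['top']
cv2.imwrite('pics/s10.png',np.hstack([cv2.resize(a[150:290,190:380],None,fx=2.05,fy=2.05),cv2.resize(b[130:270,195:385],None,fx=2.05,fy=2.05)]))
E
```

```text
time: 32.2
ee_pos: [0.4855, 0.0117, 0.0305]
tool_rot: [3.14, 0.033, -0.009]
wrist_force: [-6.0, 1.2, 4.5]
opening: 1.001
finger_force: 3.0
time: 33.78
ee_pos: [0.3375, -0.4194, 0.1558]
tool_rot: [3.141, 0.027, -0.0]
wrist_force: [0.1, -0.3, 0.2]
opening: 0.999
finger_force: 0.0
scene line y [np.float64(-0.5), np.float64(-0.6), np.float64(-0.5)] line x [np.float64(2.7), np.float64(2.6), np.float64(2.6)]
  left z44 [(np.float64(0.5), np.float64(-12.2)), (np.float64(13.0), np.float64(4.0)), (np.float64(18.0), np.float64(-5.5))] left z6 [(np.float64(-16.5), np.float64(-7.2)), (np.float64(-3.5), np.float64(6.7)), (np.float64(2.0), np.float64(-8.5))]
  right z44 [(np.float64(-194.0), np.float64(11.2))]
  far z44 (-0.18, -0.14) [(np.float64(1.5), np.float64(-8.2)), (np.float64(10.0), np.float64(10.4))] near z44 [(np.float64(-98.0), np.float64(1.8)), (np.float64(-72.5), np.float64(10.3)), (np.float64(-60.5), np.float64(-2.1)), (np.float64(-54.5), np.float64(1.7))] near z6 [(np.float64(-68.5), np.float64(2.8))]
  far z44 (-0.06, -0.02) [(np.float64(1.5), np.float64(-8.5)), (np.float64(9.5), n
[... 576 characters left out ...]
.float64(-89.0), np.float64(-1.5)), (np.float64(-83.0), np.float64(2.6)), (np.float64(-73.0), np.float64(8.8)), (np.float64(-61.0), np.float64(-1.3))] near z6 [(np.float64(-77.0), np.float64(-1.4)), (np.float64(-71.0), np.float64(2.4)), (np.float64(-61.0), np.float64(8.5))]
  far z44 (-0.06, -0.02) [(np.float64(1.0), np.float64(-8.4)), (np.float64(27.0), np.float64(9.1))] near z44 [(np.float64(-89.0), np.float64(-2.1)), (np.float64(-82.5), np.float64(3.0)), (np.float64(-73.5), np.float64(9.3)), (np.float64(-61.0), np.float64(-1.5)), (np.float64(-56.0), np.float64(1.5))] near z6 [(np.float64(-77.0), np.float64(-2.0)), (np.float64(-70.5), np.float64(2.9)), (np.float64(-61.0), np.float64(8.9))]
```

View pics/s10.png

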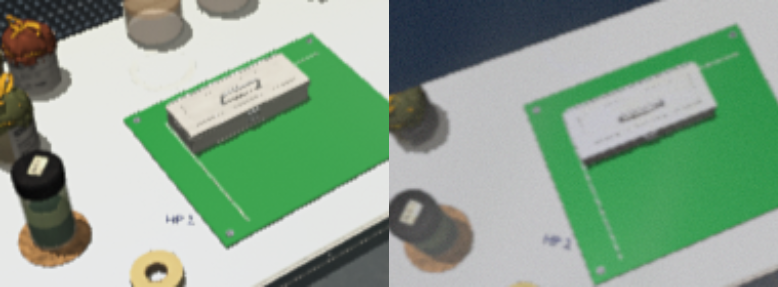

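The box sits on the corner in both views: its far edge is about 0.5 mm from the long line and its left end within 1 mm of the short line. The jar is upright on the coaster and the arm is clear, so I'm handing it in.

```bash
python3 -c "
from cell import arm
print(arm.close_job())"
```

```text
the job is handed in; nothing more can be done
None
```

The job is handed in at about 34 s of the 72 s limit, with no verdict shown yet: the jar stands released on the coaster, and the box lies within about 1 mm of both white lines by my camera measurements.

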